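Slide a serving board to its overhang mark

ROBOT

A 6-joint arm with a two-finger parallel gripper is mounted at the origin on a cart in front of the work surface, level with it; the furniture and walls round the work are solid. World frame = base frame: x ahead of the robot, y to its left, z up, the work surface at z = 0. Lengths are in m, angles in rad, forces in N, time in s.
With the tool pointing down it reaches from about 0.35 to 0.925 m from the base axis. Payload 6.4 kg.
Tool frame: the origin (TCP) lies between the finger pads; the fingertips stand 14 mm ahead of it and the grasp point (between the pads) lies 5 mm behind it (tip_extent is the distance from the TCP to the fingertips, in m); y points along the fingers, x is the direction in which the jaws open and shut, and the axes are right-handed (so a half turn about y gives the same grasp; the last joint's range is limited). The gripper opens to 94 mm and grips with 3 to 60 N. Pads are 16 mm wide; open, the fingers measure 119 mm over their backs; the gripper's body (75 mm by 177 mm) begins 78 mm behind the grasp point.
Start: joints at [-1.44, 0.245, 1.558, -0, 1.339, -0.174], TCP at [0.195, -0.62, 0.191] pointing down, gripper open.
Joint ranges: [-3.13, 3.13], [-1.02, 2.26], [0.13, 2.54], [-0.95, 4.09], [0.21, 2.88], [-2.74, 2.74]. Speed limits (rad/s): [2.57, 2.57, 3.14, 3.14, 3.14, 3.14].

INTERFACE

Orientations are given as [roll, pitch, yaw] about the fixed x, y, z axes, in that order (R = Rz(yaw) Ry(pitch) Rx(roll)).
In Python, from station import get_state, camera, finish_job, look_for, regions_of, tip_extent gives the robot as it stands.
- The arm moves only by the tool move_arm, never from a script. Its argument "rows" is a list of rows, each an object of numbers: "tx", "ty", "tz": the shift along the tool's x, y, z in cm; "spin": the turn about the tool's y in degrees. In form: [{"tx": .., "ty": .., "tz": .., "spin": ..}, ...]. A call has exactly 8 rows; each row shifts and turns the pose as measured when the row begins, along the tool's axes as they then stand; what a row does not reach is not made up. A row lasts 1/12 s, in which the tool goes at most 41.7 mm and 7.16 degrees, less where a joint would pass 70% of its speed; a pose out of reach is approached as far as the arm can. A call is refused whole if a number of a shift passes 4.17 or a number of a turn 7.16, either way. A call with a gripper value outside its range is refused whole. "claw" is the opening, from 0 (shut) to 1 (fully open), set as the call begins (left out, the last holds). The fingers move at their own pace and stop on an object; "grip_force" is the grip in N (left out, the last holds). Time passes only in rows, so rows that do not move let the fingers close, or fill a call up. It gives the time, the measured TCP pose, the force and the opening at its end, in the units of the state.
- get_state(): the state, without advancing time (a new reading comes with each control period).
- camera(name): name is "side" or "top"; returns a dict with "pixels" (400x640x3 uint8, red, green, blue), "depth" (400x640 float32, m along the optical axis (not along the pixel's ray), 0 where there is no reading), "camera_matrix" (3x3 intrinsics, pixels), "xyz" and "rotation" of the camera in the world. Camera axes: x right, y down, z forward; pixel columns grow to the right and rows downward; lengths in m; the calibration is good to about 2 mm. A picture is of the moment at which its call begins.
- finish_job(): hands the job in, once; it reports no verdict.
Trained networks look in a picture, given as the dict that the camera call returned (one of the last four; its "shot" number tells which), for a name from the list of things; names that differ only in an ending like _2 or _b are one class to them, and where a whole thing is asked for, a point or a joint stands for the part that bears it (a point fixed in the world has none). Each returns a list of dicts, best first, with "conf" (0 to 1); they miss things now and then, are a little off and sometimes report something else, mostly with a low value. They report only what shows in the picture. A call takes as long as a camera call. They do not tell look-alikes from the thing itself.
- look_for(query, picture): "uv" ([column, row] in pixels, amid what is visible of it).
- regions_of(query, picture): "mask" (400x640 bool, what is visible of it) and "uv" ([column, row] in pixels, amid what is visible of it).
The state is a dict: "time": time; "q": joint angles; "dq": joint speeds; "joint_efforts": joint torques, N m; "tcp_pos": TCP position; "ee_rot": TCP orientation; "wrist_force": force on the tool from outside, world axes, zero at the start; "moment": the same for the moment, N m; "grip_width": finger opening in m.
Only numpy, scipy, OpenCV 4.12 (cv2) and the standard library are available. Lean on these libraries where they do the work, as an engineer would, in place of code of your own. Each camera call takes 0.05 s, during which the arm holds its last target. There are 200 camera calls.

TASK

Slide the small thin wooden board toward the worktop's front edge, the one nearest the robot, until the dark stripe across the board lies right along that edge, so that the part in front of the stripe hangs over squarely and somebody can pick it up there. Push or drag the board with the fingertips, flat on the worktop, never lifting it. The tealight rides along, still standing on the board and not touched; leave the salt mill, onion, garlic and lemon where they are.

Things in the scene. Friction and masses are not known exactly. Their poses are not given: they have to be found in the camera images.
- board: Thin flat board of light wood, loose, 120 (x) x 170 (y) x 9 mm, about 0.18 kg, friction about 0.6. Origin: centre of its underside. Its x axis points away from the robot, across the stripe (front long edge at x = -60 mm, rear at +60 mm); y runs along the long edges, z up. Starts up to 0.25 rad out of square with the worktop edge. Hung over more than 55 mm it tips off.
- mark (a point): Middle of the dark stripe, 6 mm wide, across the board's top from side to side along its y axis. It lies in the front half of the board at a different place each time, 20 to 46 mm behind the front edge, and does not move on the board. Point on the top face, 9 mm above the worktop.
- edge (a point): Point on the worktop's straight front edge, at the level of its top (z = 0). The edge runs along world y through this point, from y = -0.64 to y = +0.19; the side toward the robot (smaller x) is open, with the floor far below. The worktop is black, 30 mm thick.
- tealight: Tealight candle in a thin metal cup, 38 mm across, 15 mm high, 15 g, loose, standing on the rear half of the board. Origin: centre of its underside; z up.
- salt_mill: Glass salt mill with grey cap, 44 mm across, 90 mm high, loose, standing beside the board, to the left or the right. Origin: centre of its underside.
- onion: Yellow onion, about 75 mm across, 77 mm high, loose, standing beside the board on the other side from the mill. Origin: centre of its underside.
- garlic: Garlic bulb, 60 mm across, 59 mm high, loose, farther to the left. Origin: centre of its underside.
- lemon: Lemon, 78 x 55 x 56 mm, loose, farther to the left. Origin: centre of its underside.
Mind the look-alikes: they are no part of the job. What is shaped like the tealight but red or turquoise is not meant.

How it is judged:
By the outcome, as a careful person would: the job done as asked, in the order asked, and still so for the second after the job is handed in, with the robot touching nothing.
It also fails if it takes over 40 s, if anything falls off the work surface, if the arm or the gripper's body presses on something with over 40 N, if the wrist force passes 120 N, or if a joint passes its speed limit or range.

## Working session

There is one attempt and no reset: what is moved stays moved. The work goes in short steps, Python scripts to look and compute and a tool call to move; the robot and the scene stay as the last step left them, time stands still between calls to the robot, and variables do not carry over. Pictures are saved under pics/ and viewed, about 8 in all and at most 12, crops included, and the job is handed in when it is done.

Besides the shell and the picture viewer there is one more tool, called after ">>>" by a JSON object that holds its "op" and its "data". move_arm: Moves the arm, as the interface text tells. Its arguments: {"type":"object","properties":{"rows":{"type":"array"},"claw":{"type":"number"},"grip_force":{"type":"number"}},"required":["rows"]}

```bash
mkdir -p pics; cat > h.py <<'E'
import numpy as np, cv2
from station import *
def pts(c):
    d=c["depth"];K=np.array(c["camera_matrix"]);v,u=np.mgrid[:400,:640]
    p=np.stack([(u-K[0,2])/K[0,0]*d,(v-K[1,2])/K[1,1]*d,d],-1)
    return p@np.array(c["rotation"]).T+np.array(c["xyz"])
def save(c,n): cv2.imwrite("pics/"+n,cv2.cvtColor(c["pixels"],cv2.COLOR_RGB2BGR))
E
python3 - <<'E'
from h import *
s=get_state();print(s)
for n in("top","side"):
    c=camera(n);save(c,n+"1.png");P=pts(c);print(n,c["xyz"],c["rotation"],c["camera_matrix"])
    for q in("board","mark","edge","tealight","salt_mill","onion","garlic","lemon"):
        for r in look_for(q,c)[:3]:
            u,v=map(int,r["uv"]);print(q,round(r["conf"],2),u,v,P[v,u].round(3))
E
```

```text
{'time': 0.0, 'q': array([-1.44010574e+00,  2.45778701e-01,  1.55898915e+00,  1.98183449e-06,
        1.33867697e+00, -1.74101363e-01]), 'dq': array([-0.00095975,  0.00023105, -0.0003652 ,  0.0012454 ,  0.00093026,
       -0.00046832]), 'joint_efforts': array([-1.32944067e-03, -4.15836883e+01, -3.14608347e+01,  6.83880178e-02,
        3.30885127e-02, -1.20863101e-04]), 'tcp_pos': array([ 0.19498589, -0.61942302,  0.18998137]), 'ee_rot': array([-1.57047359,  0.00182383, -1.26600454]), 'wrist_force': array([-0.01778749, -0.3020818 , -0.14985843]), 'moment': array([-0.06550653,  0.02793512, -0.00369279]), 'grip_width': 0.09419038356046172}Traceback (most recent call last):
  File "<stdin>", line 4, in <module>
  File "h.py", line 6, in pts
    return p@np.array(c["rotation"]).T+np.array(c["xyz"])
           ~~~~~~~~~~~~~~~~~~~~~~~~~~~^~~~~~~~~~~~~~~~~~~
ValueError: operands could not be broadcast together with shapes (400,640) (3,)
```

```bash
sed -i 's/np.array(c\["rotation"\]).T/R.from_euler("xyz",c["rotation"]).as_matrix().T/; 1a from scipy.spatial.transform import Rotation as R' h.py
python3 - <<'E'
from h import *
for n in("top","side"):
    c=camera(n);save(c,n+"1.png");P=pts(c);print(n,c["xyz"],c["rotation"],c["camera_matrix"])
    for q in("board","mark","edge","tealight","salt_mill","onion","garlic","lemon"):
        for r in look_for(q,c)[:3]:
            u,v=map(int,r["uv"]);print(q,round(r["conf"],2),u,v,P[v,u].round(3))
E
```

```text
top [0.40890232 0.03378579 1.06570224] [-3.08654064e+00 -3.02622685e-03 -1.55178181e+00] [[402.92290543   0.         320.3115714 ]
 [  0.         402.92290543 194.70541873]
 [  0.           0.           1.        ]]Traceback (most recent call last):
  File "<stdin>", line 5, in <module>
ValueError: it knows: board, garlic, lemon, mark, onion, salt_mill, tealight
```

View pics/top1.png

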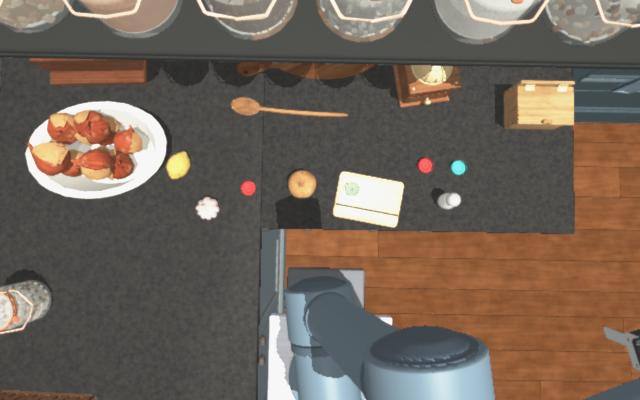

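The top view shows the board at about (368,199) with the tealight on it at (352,188). The stripe is near row 210 and the worktop edge near row 231. The onion is at (302,184) and the mill at (448,201).

```bash
cat >> h.py <<'E'
def meas(show=True):
    c=camera("top");P=pts(c)
    m=regions_of("board",c)[0]["mask"]
    hsv=cv2.cvtColor(c["pixels"],cv2.COLOR_RGB2HSV)
    return c,P,m
E
python3 - <<'E'
from h import *
for n in("top","side"):
    c=camera(n);save(c,n+"1.png");P=pts(c);print(n,c["xyz"],c["rotation"])
    for q in("board","mark","tealight","salt_mill","onion","garlic","lemon"):
        for r in look_for(q,c)[:3]:
            u,v=map(int,r["uv"]);print(q,round(r["conf"],2),u,v,P[v,u].round(3))
    if n=="top":
        for u in(300,340,368,400,440,500):
            col=P[205:250,u]; print(u,col[:,0][np.abs(col[:,2])<.015].min().round(4), P[215,u].round(4))
        print("heights",P[5:60:10,360].round(3).tolist())
        cv2.imwrite("pics/crop1.png",cv2.resize(cv2.cvtColor(c["pixels"][150:250,280:480],cv2.COLOR_RGB2BGR),None,fx=4,fy=4,interpolation=cv2.INTER_CUBIC))
E
```

```text
top [0.40890232 0.03378579 1.06570224] [-3.08654064e+00 -3.02622685e-03 -1.55178181e+00]
board 0.66 369 197 [ 0.464 -0.096  0.008]
mark 0.61 370 210 [ 0.43  -0.099  0.008]
tealight 0.74 459 165 [ 0.553 -0.334  0.006]
tealight 0.7 423 167 [ 0.546 -0.239  0.005]
tealight 0.54 354 189 [ 0.483 -0.056  0.015]
salt_mill 0.62 442 202 [ 0.453 -0.278  0.043]
salt_mill 0.17 366 211 [ 0.427 -0.089  0.009]
onion 0.81 299 183 [0.492 0.085 0.069]
garlic 0.61 210 207 [0.429 0.311 0.044]
300 0.3787 [0.413  0.0841 0.0033]
340 0.3782 [ 0.4149 -0.0208  0.0116]
368 0.3796 [ 0.4163 -0.094   0.0111]
400 0.3785 [ 0.418  -0.1798  0.0007]
440 0.3778 [ 0.42   -0.2861 -0.0013]
500 0.3783 [ 4.230e-01 -4.445e-01  1.000e-04]
heights [[0.617, -0.002, 0.682], [0.617, -0.004, 0.662], [0.617, -0.006, 0.642], [0.616, -0.009, 0.62], [0.614, -0.011, 0.596], [0.603, -0.011, 0.593]]
side [ 0.22187957 -1.00729134  0.57699607] [-2.01699582 -0.01965686 -0.23047404]
board 0.78 327 245 [ 0.446 -0.112  0.007]
mark 0.65 320 242 [ 0.432 -0.101  0.011]
tealight 0.74 336 225 [ 0.483 -0.048  0.021]
tealight 0.73 406 294 [ 0.555 -0.321  0.008]
tealight 0.48 390 272 [ 0.552 -0.24   0.005]
salt_mill 0.9 356 280 [ 0.454 -0.312  0.051]
salt_mill 0.19 324 243 [ 0.439 -0.108  0.011]
onion 0.88 328 194 [0.487 0.057 0.055]
garlic 0.71 286 165 [0.416 0.307 0.041]
lemon 0.63 321 153 [0.54  0.376 0.047]
```

View pics/side1.png

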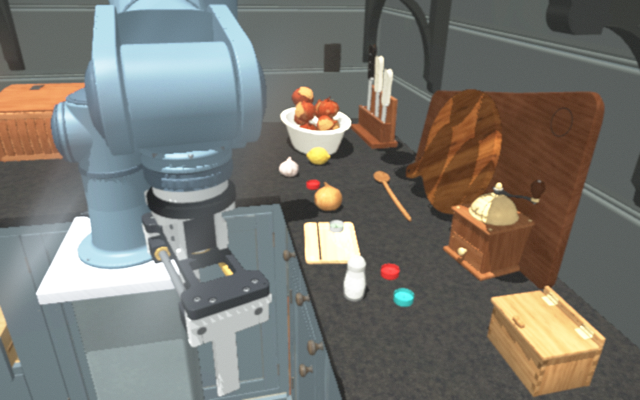

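View pics/crop1.png

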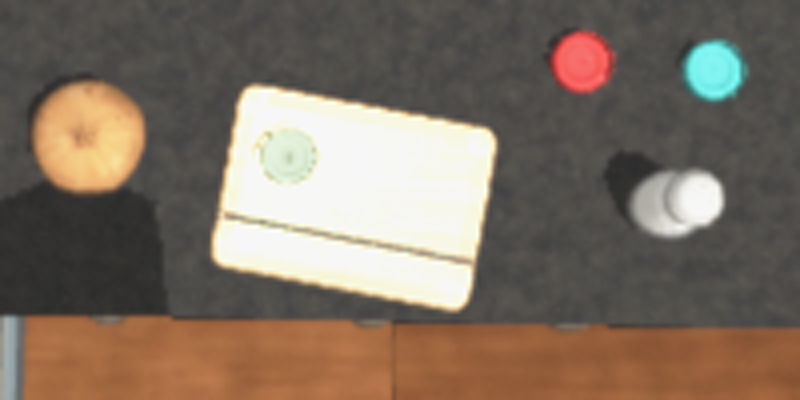

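The side view confirms the layout: board at (327,245), tealight on it at (336,225), mill at (356,280), onion at (328,194). In the crop (scale 4) the rear corners are (250,85) and (495,130). The stripe runs (224,215)–(472,262), and the edge is at row 318–324. So the board is skewed about 0.18 rad. I'll push the rear edge with both open fingertips held parallel to the worktop edge, which also squares the board.

```bash
cat > h.py <<'E'
import numpy as np, cv2
from scipy.spatial.transform import Rotation as R
from station import *
def plane(c,uv,z):
    uv=np.atleast_2d(np.float64(uv));K=np.array(c["camera_matrix"])
    d=np.c_[(uv-K[:2,2])/K[[0,1],[0,1]],np.ones(len(uv))]@R.from_euler("xyz",c["rotation"]).as_matrix().T
    o=np.array(c["xyz"]);return (o+d*((z-o[2])/d[:,2:]))[:,:2]
def save(c,n,box=None,f=1):
    im=cv2.cvtColor(c["pixels"],cv2.COLOR_RGB2BGR)
    if box: u0,v0,u1,v1=box; im=cv2.resize(im[v0:v1,u0:u1],None,fx=f,fy=f,interpolation=cv2.INTER_CUBIC)
    cv2.imwrite("pics/"+n,im)
def fit(p): # x = a + b*(y-y0), robust
    y0=np.median(p[:,1]);k=np.ones(len(p),bool)
    for _ in range(4):
        b,a=np.polyfit(p[k,1]-y0,p[k,0],1);r=abs(p[:,0]-a-b*(p[:,1]-y0));k=r<max(.0015,2*np.median(r))
    return a,b,y0,k.sum(),r[k].std()
def sub(x,i): # subpixel of extremum at i
    i=int(i); 
    if i<1 or i>len(x)-2: return i
    d=x[i-1]-2*x[i]+x[i+1]; return i+(0.5*(x[i-1]-x[i+1])/d if d else 0)
def measure(c,maxrow=300):
    g=cv2.cvtColor(c["pixels"],cv2.COLOR_RGB2GRAY).astype(float)
    m=(g>170).astype(np.uint8);m[:,:320]=0;m[:,420:]=0;m[:150]=0
    n,l,st,_=cv2.connectedComponentsWithStats(cv2.morphologyEx(m,cv2.MORPH_CLOSE,np.ones((5,5))))
    k=1+st[1:,4].argmax();u0,v0,w,h,_=st[k]
    S=[];F=[];B=[];
    for u in range(u0+8,u0+w-8):
        col=g[:,u];rows=np.where(l[:,u]==k)[0];a,b=rows.min(),rows.max();mid=(a+b)//2
        i=mid+4+col[mid+4:b-4].argmin();S.append((u,sub(col,i)))
        dg=np.diff(col);i=b-3+dg[b-3:b+4].argmin();F.append((u,sub(dg,i)+.5))
        i=a-4+dg[a-4:a+3].argmax();B.append((u,sub(dg,i)+.5))
    hs=cv2.cvtColor(c["pixels"],cv2.COLOR_RGB2HSV)[...,1].astype(float)
    E=[]
    for u in list(range(295,u0-4))+list(range(u0+w+4,560)):
        d=np.diff(hs[222:245,u]);i=d.argmax();E.append((u,222+sub(d,i)+.5))
    r={}
    for nm,p,z in(("stripe",S,.009),("front",F,.009),("rear",B,.009),("edge",E,0)):
        r[nm]=fit(plane(c,p,z)); print(nm,np.round(r[nm],4))
    print("box y",plane(c,[[u0,v0+h/2],[u0+w,v0+h/2]],.009)[:,1].round(4))
    return r
E
python3 - <<'E'
from h import *
c=camera("top");measure(c)
print(plane(c,[[280+250/4,150+85/4],[280+495/4,150+130/4],[280+212/4,150+265/4],[280+465/4,150+310/4]],.009).round(4))
for r in regions_of("tealight",c): 
    if r["uv"][0]<400: print("tealight",plane(c,r["uv"],.024))
E
```

```text
stripe [ 4.306e-01  1.703e-01 -9.410e-02  5.500e+01  2.000e-04]
front [ 3.968e-01  1.716e-01 -9.450e-02  5.400e+01  2.000e-04]
rear [ 5.208e-01  1.707e-01 -9.290e-02  5.300e+01  2.000e-04]
edge [ 3.777e-01 -4.000e-04 -3.558e-01  1.600e+02  3.000e-04]
box y [-0.0018 -0.1883]
[[ 0.5302 -0.0256]
 [ 0.5036 -0.1873]
 [ 0.4113 -0.0026]
 [ 0.3851 -0.1686]]
tealight [[0.47672899 0.22207789]]
tealight [[ 0.48038864 -0.04936953]]
```

>>> {"op": "move_arm", "data": {"rows": [{"tx": -2,"ty": 0,"tz": 0.5,"spin": 4.4},{"tx": -3,"ty": 0,"tz": 1,"spin": 4.4},{"tx": -3,"ty": 0,"tz": 1.5,"spin": 4.4},{"tx": -3,"ty": 0,"tz": 2,"spin": 4.3},{"tx": -3,"ty": 0,"tz": 2.2,"spin": 0},{"tx": -3,"ty": 0,"tz": 2.2,"spin": 0},{"tx": -3,"ty": 0,"tz": 2.2,"spin": 0},{"tx": -3,"ty": 0,"tz": 2.2,"spin": 0}], "claw": 1}}

```text
time: 1.77
tcp_pos: [0.3149, -0.3827, 0.1902]
ee_rot: [-1.571, -0.003, -1.6]
wrist_force: [0.8, -0.8, 0.3]
grip_width: 0.0942
```

>>> {"op": "move_arm", "data": {"rows": [{"tx": -3.5,"ty": 0,"tz": 3,"spin": -1},{"tx": -3.5,"ty": 0,"tz": 3,"spin": 0},{"tx": -3.5,"ty": 0,"tz": 3,"spin": 0},{"tx": -3.5,"ty": 0,"tz": 3,"spin": 0},{"tx": -3.5,"ty": 0,"tz": 3,"spin": 0},{"tx": -3.5,"ty": 0,"tz": 3,"spin": 0},{"tx": -3,"ty": 0,"tz": 3,"spin": 0},{"tx": 0,"ty": 0,"tz": 0,"spin": 0}]}}

```text
time: 2.43
tcp_pos: [0.5119, -0.1595, 0.1921]
ee_rot: [-1.564, -0.007, -1.578]
wrist_force: [0.8, 0.0, 0.2]
grip_width: 0.094
```

>>> {"op": "move_arm", "data": {"rows": [{"tx": -2,"ty": 0,"tz": 1.5,"spin": 0},{"tx": -2,"ty": 0,"tz": 1.5,"spin": 0},{"tx": -1.5,"ty": 0,"tz": 1.5,"spin": 0},{"tx": -1,"ty": 0,"tz": 0.8,"spin": 0},{"tx": 0,"ty": 0,"tz": 0,"spin": 0},{"tx": 0,"ty": 0,"tz": 0,"spin": 0},{"tx": 0,"ty": 0,"tz": 0,"spin": 0},{"tx": 0,"ty": 0,"tz": 0,"spin": 0}]}}

```text
time: 3.1
tcp_pos: [0.5668, -0.0922, 0.192]
ee_rot: [-1.565, -0.009, -1.574]
wrist_force: [0.0, -0.4, -0.2]
grip_width: 0.0941
```

```bash
python3 - <<'E'
from h import *
s=get_state();print(s["time"],s["tcp_pos"].round(4),s["ee_rot"].round(4),s["dq"].round(3),R.from_euler("xyz",s["ee_rot"]).as_matrix().round(4))
c=camera("top");save(c,"top2.png",(260,120,500,270),3)
E
```

```text
3.1 [ 0.5668 -0.0922  0.192 ] [-1.5654 -0.0089 -1.5745] [-0.016 -0.009  0.008 -0.003  0.002 -0.007] [[-0.0037  0.0053  1.    ]
 [-1.     -0.0089 -0.0036]
 [ 0.0089 -0.9999  0.0054]]
```

>>> {"op": "move_arm", "data": {"rows": [{"tx": 0,"ty": 2,"tz": 0,"spin": 0},{"tx": 0,"ty": 2.5,"tz": 0,"spin": 0},{"tx": 0,"ty": 2.5,"tz": 0,"spin": 0},{"tx": 0,"ty": 2.5,"tz": 0,"spin": 0},{"tx": 0,"ty": 2.5,"tz": 0,"spin": 0},{"tx": 0,"ty": 2,"tz": 0,"spin": 0},{"tx": 0,"ty": 1,"tz": 0,"spin": 0},{"tx": 0,"ty": 0,"tz": 0,"spin": 0}]}}

```text
time: 3.82
tcp_pos: [0.5676, -0.1018, 0.0405]
ee_rot: [-1.558, -0.013, -1.585]
wrist_force: [-0.2, -0.3, 0.1]
grip_width: 0.094
```

>>> {"op": "move_arm", "data": {"rows": [{"tx": -0.3,"ty": 0.6,"tz": 0,"spin": -0.4},{"tx": -0.3,"ty": 0.6,"tz": 0,"spin": -0.4},{"tx": -0.1,"ty": 0.5,"tz": 0,"spin": 0},{"tx": 0,"ty": 0.3,"tz": 0,"spin": 0},{"tx": 0,"ty": 0.1,"tz": 0,"spin": 0},{"tx": 0,"ty": 0,"tz": 0,"spin": 0},{"tx": 0,"ty": 0,"tz": 0,"spin": 0},{"tx": 0,"ty": 0,"tz": 0,"spin": 0}]}}

```text
time: 4.48
tcp_pos: [0.5717, -0.0964, 0.023]
ee_rot: [-1.549, -0.017, -1.57]
wrist_force: [0.8, 0.1, 0.2]
grip_width: 0.094
```

```bash
python3 - <<'E'
from h import *
s=get_state();print(s["time"],s["tcp_pos"].round(4),s["ee_rot"].round(4),s["wrist_force"].round(2))
c=camera("top");save(c,"top3.png",(260,120,500,270),3)
E
```

```text
4.4833 [ 0.5717 -0.0964  0.023 ] [-1.5493 -0.0165 -1.5702] [0.81 0.09 0.23]
```

View pics/top3.png

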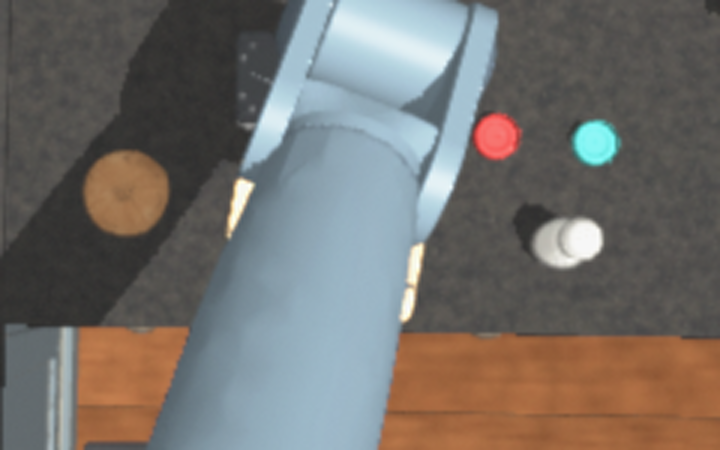

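The forearm hides the board from above, so I'll use the side view while pushing and the top view once clear. The other objects are where they were.

>>> {"op": "move_arm", "data": {"rows": [{"tx": 0,"ty": 0.3,"tz": 0,"spin": 0},{"tx": 0,"ty": 0.2,"tz": 0,"spin": 0},{"tx": 0,"ty": 0.1,"tz": -0.2,"spin": 0},{"tx": 0,"ty": 0,"tz": -0.4,"spin": 0},{"tx": 0,"ty": 0,"tz": -0.4,"spin": 0},{"tx": 0,"ty": 0,"tz": -0.3,"spin": 0},{"tx": 0,"ty": 0,"tz": 0,"spin": 0},{"tx": 0,"ty": 0,"tz": 0,"spin": 0}]}}

```text
time: 5.2
tcp_pos: [0.5574, -0.0967, 0.0165]
ee_rot: [-1.549, -0.017, -1.57]
wrist_force: [0.9, -1.1, 0.0]
grip_width: 0.0941
```

```bash
python3 - <<'E'
from h import *
s=get_state();print(s["time"],s["tcp_pos"].round(4),s["ee_rot"].round(4),s["wrist_force"].round(2))
c=camera("side");save(c,"side2.png",(230,140,430,290),4)
E
```

```text
5.2 [ 0.5574 -0.0967  0.0165] [-1.5489 -0.0167 -1.5704] [ 0.88 -1.13  0.01]
```

View pics/side2.png

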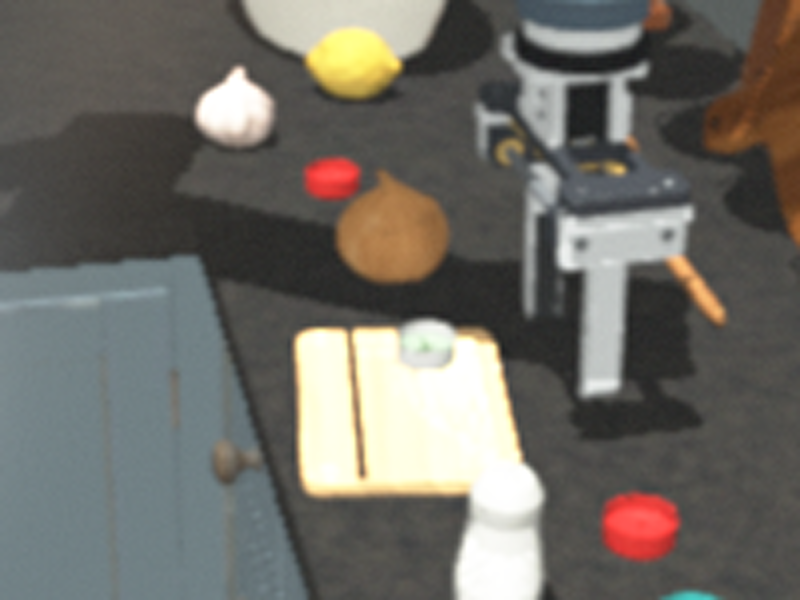

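From the side the board, stripe and tealight are all in view. The finger tips stand just behind the rear edge, with the near one at crop (600,390). Now the push.

>>> {"op": "move_arm", "data": {"rows": [{"tx": 0,"ty": -0.05,"tz": -0.4,"spin": 0},{"tx": 0,"ty": -0.03,"tz": -0.5,"spin": 0},{"tx": 0,"ty": -0.02,"tz": -0.5,"spin": 0},{"tx": 0,"ty": -0.02,"tz": -0.5,"spin": 0},{"tx": 0,"ty": -0.02,"tz": -0.5,"spin": 0},{"tx": 0,"ty": -0.02,"tz": -0.5,"spin": 0},{"tx": 0,"ty": -0.02,"tz": -0.5,"spin": 0},{"tx": 0,"ty": -0.02,"tz": -0.4,"spin": 0}]}}

```text
time: 5.92
tcp_pos: [0.516, -0.0967, 0.018]
ee_rot: [-1.548, -0.017, -1.57]
wrist_force: [-0.6, -0.6, 0.6]
grip_width: 0.0941
```

>>> {"op": "move_arm", "data": {"rows": [{"tx": 0,"ty": -0.01,"tz": -0.5,"spin": 0},{"tx": 0,"ty": -0.01,"tz": -0.5,"spin": 0},{"tx": 0,"ty": -0.01,"tz": -0.5,"spin": 0},{"tx": 0,"ty": -0.01,"tz": -0.5,"spin": 0},{"tx": 0,"ty": -0.01,"tz": -0.4,"spin": 0},{"tx": 0,"ty": -0.01,"tz": -0.3,"spin": 0},{"tx": 0,"ty": 0,"tz": -0.1,"spin": 0},{"tx": 0,"ty": 0,"tz": 0,"spin": 0}]}}

```text
time: 6.58
tcp_pos: [0.4839, -0.0966, 0.018]
ee_rot: [-1.548, -0.017, -1.571]
wrist_force: [-0.1, 0.8, 0.2]
grip_width: 0.0938
```

```bash
python3 - <<'E'
from h import *
s=get_state();print(s["time"],s["tcp_pos"].round(4),s["ee_rot"].round(4),s["wrist_force"].round(2))
c=camera("side");save(c,"side3.png",(230,140,430,290),4)
E
```

```text
6.5833 [ 0.4839 -0.0966  0.018 ] [-1.5484 -0.017  -1.5706] [-0.14  0.78  0.25]
```

View pics/side3.png

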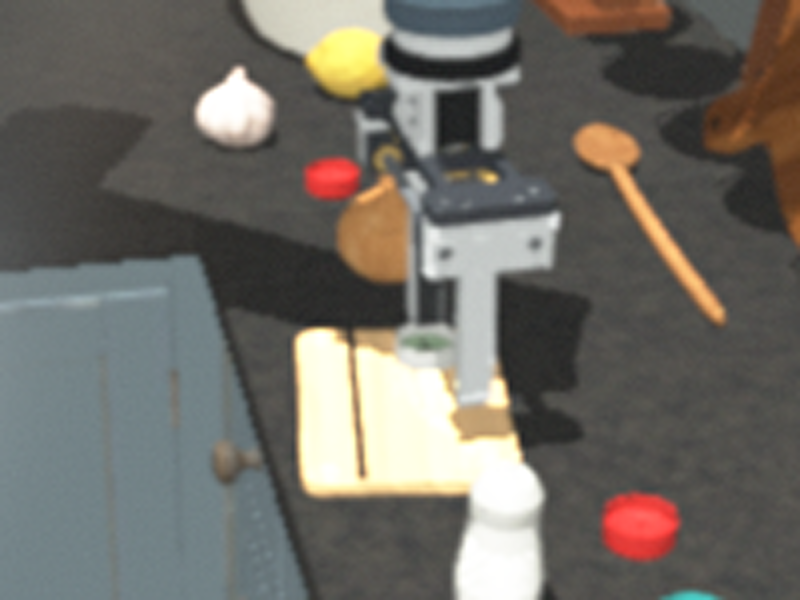

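The fingertips are passing above the board: it hasn't moved, and the finger's shadow falls on it at (480,420). They're also close to the tealight, so I'll check the tip height before moving again.

```bash
python3 - <<'E'
from h import *
import station
print(tip_extent() if callable(tip_extent) else tip_extent)
c=camera("side");d=c["depth"];K=np.array(c["camera_matrix"]);v,u=np.mgrid[:400,:640]
P=np.stack([(u-K[0,2])/K[0,0]*d,(v-K[1,2])/K[1,1]*d,d],-1)@R.from_euler("xyz",c["rotation"]).as_matrix().T+np.array(c["xyz"])
for vv in range(225,247,2): print(vv,P[vv,345].round(3),P[vv,349].round(3))
print("far finger");
for vv in range(195,236,4): print(vv,[P[vv,uu].round(3).tolist() for uu in(334,337,340)])
s=get_state();print(s["tcp_pos"],s["q"].round(3))
save(c,"side4.png",(310,200,370,260),10)
E
```

```text
0.014
225 [ 0.475 -0.152  0.079] [ 0.483 -0.154  0.079]
227 [ 0.474 -0.155  0.076] [ 0.483 -0.156  0.075]
229 [ 0.475 -0.153  0.07 ] [ 0.484 -0.154  0.069]
231 [ 0.475 -0.152  0.064] [ 0.483 -0.156  0.065]
233 [ 0.475 -0.153  0.06 ] [ 0.483 -0.156  0.06 ]
235 [ 0.475 -0.154  0.055] [ 0.484 -0.157  0.055]
237 [ 0.475 -0.157  0.052] [ 0.484 -0.155  0.049]
239 [ 0.475 -0.155  0.045] [ 0.486 -0.151  0.042]
241 [ 0.477 -0.149  0.037] [ 0.5   -0.106  0.008]
243 [ 0.487 -0.118  0.011] [ 0.496 -0.119  0.011]
245 [ 0.485 -0.124  0.01 ] [ 0.494 -0.126  0.01 ]
far finger
195 [[0.449, -0.148, 0.151], [0.449, -0.173, 0.163], [0.453, -0.18, 0.167]]
199 [[0.449, -0.149, 0.143], [0.447, -0.18, 0.158], [0.453, -0.181, 0.158]]
203 [[0.476, -0.048, 0.081], [0.449, -0.175, 0.146], [0.455, -0.176, 0.146]]
207 [[0.476, -0.051, 0.072], [0.449, -0.175, 0.137], [0.455, -0.175, 0.137]]
211 [[0.477, -0.048, 0.06], [0.484, -0.05, 0.06], [0.491, -0.05, 0.059]]
215 [[0.477, -0.049, 0.05], [0.483, -0.054, 0.052], [0.492, -0.047, 0.047]]
219 [[0.478, -0.048, 0.038], [0.484, -0.05, 0.038], [0.492, -0.048, 0.036]]
223 [[0.481, -0.035, 0.019], [0.488, -0.039, 0.021], [0.496, -0.036, 0.018]]
227 [[0.474, -0.064, 0.025], [0.485, -0.05, 0.016], [0.488, -0.068, 0.026]]
231 [[0.474, -0.065, 0.015], [0.48, -0.07, 0.017], [0.487, -0.07, 0.016]]
235 [[0.471, -0.077, 0.011], [0.478, -0.078, 0.011], [0.485, -0.078, 0.01]]
[ 0.48423284 -0.09665728  0.0180517 ] [-0.423  0.104  2.074 -0.008  0.937  1.151]
```

View pics/side4.png

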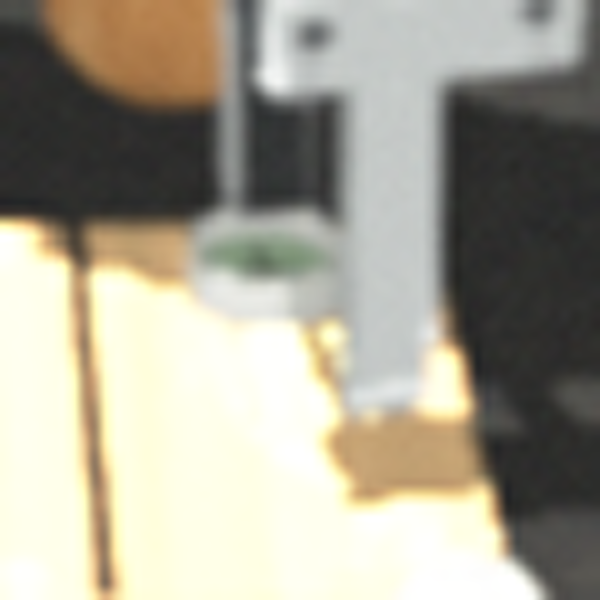

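The depth puts the fingertips at z ≈ 0.037–0.039 with the reported TCP at z = 0.018, so they sit about 33 mm higher than tip_extent says. x and y agree. They passed over the tealight (top 0.024) without touching it, and nothing has moved. I'll go back the same way, then descend behind the board using the depth as reference.

>>> {"op": "move_arm", "data": {"rows": [{"tx": 0,"ty": -0.4,"tz": 0,"spin": 0},{"tx": 0,"ty": -0.3,"tz": 0.5,"spin": 0},{"tx": 0,"ty": 0,"tz": 1.5,"spin": 0},{"tx": 0,"ty": 0,"tz": 2,"spin": 0},{"tx": 0,"ty": 0,"tz": 2,"spin": 0},{"tx": 0,"ty": 0,"tz": 1.5,"spin": 0},{"tx": 0,"ty": 0,"tz": 0.5,"spin": 0},{"tx": 0,"ty": 0,"tz": 0,"spin": 0}]}}

```text
time: 7.35
tcp_pos: [0.5708, -0.0966, 0.0296]
ee_rot: [-1.545, -0.018, -1.57]
wrist_force: [0.3, 0.5, 0.0]
grip_width: 0.0939
```

```bash
cat >> h.py <<'E'
def cloud(c):
    d=c["depth"];K=np.array(c["camera_matrix"]);v,u=np.mgrid[:400,:640]
    return np.stack([(u-K[0,2])/K[0,0]*d,(v-K[1,2])/K[1,1]*d,d],-1)@R.from_euler("xyz",c["rotation"]).as_matrix().T+np.array(c["xyz"])
def tip():
    s=get_state();t=s["tcp_pos"];c=camera("side");P=cloud(c)
    k=(abs(P[...,0]-t[0])<.006)&(P[...,1]<t[1]-.045)&(P[...,1]>t[1]-.068)&(P[...,2]<.15)&(P[...,2]>-.01)
    z=np.sort(P[k][:,2]);r,_=np.where(k)
    print("t",s["time"],"tcp",t.round(4),"rot",s["ee_rot"].round(4),"F",s["wrist_force"].round(1),"lowest near-finger z",z[:6].round(4),"rows",np.unique(r)[-5:]);return c
E
python3 - <<'E'
from h import *
tip()
E
```

```text
t 7.35 tcp [ 0.5708 -0.0966  0.0296] rot [-1.5449 -0.018  -1.5705] F [0.3 0.5 0. ] lowest near-finger z [-0.0002 -0.0002 -0.0001  0.0001  0.0003  0.0003] rows [250 251 252 253 254]
```

>>> {"op": "move_arm", "data": {"rows": [{"tx": 0,"ty": 0.7,"tz": 0,"spin": 0},{"tx": 0,"ty": 0.8,"tz": 0,"spin": 0},{"tx": 0,"ty": 0.8,"tz": 0,"spin": 0},{"tx": 0,"ty": 0.4,"tz": 0,"spin": 0},{"tx": 0,"ty": 0.2,"tz": 0,"spin": 0},{"tx": 0,"ty": 0,"tz": 0,"spin": 0},{"tx": 0,"ty": 0,"tz": 0,"spin": 0},{"tx": 0,"ty": 0,"tz": 0,"spin": 0}]}}

```text
time: 8.07
tcp_pos: [0.566, -0.0963, -0.0047]
ee_rot: [-1.551, -0.016, -1.572]
wrist_force: [0.5, 0.4, 1.3]
grip_width: 0.0943
```

```bash
sed -i 's/>-.01)$/>.006)/' h.py; python3 - <<'E'
from h import *
c=tip();P=cloud(c);s=get_state()["tcp_pos"]
# project finger x, outer y face and list z down a column
K=np.array(c["camera_matrix"]);Rm=R.from_euler("xyz",c["rotation"]).as_matrix()
for z in(.06,.03,.003):
    q=(np.array([s[0],s[1]-.0595,z])-c["xyz"])@Rm;print(z,(K@q/q[2])[:2].round(1))
u=int((K@q/q[2])[0])
for v in range(228,262,2): print(v,P[v,u].round(3),P[v,u+2].round(3))
E
```

```text
t 8.0667 tcp [ 0.566  -0.0963 -0.0047] rot [-1.5511 -0.0159 -1.5716] F [0.5 0.4 1.3] lowest near-finger z [0.0135 0.0137 0.0155 0.0156 0.0192 0.0207] rows [241 242 243 244 245]
0.06 [384.8 229.4]
0.03 [383.8 241. ]
0.003 [382.9 251.2]
228 [ 0.56  -0.154  0.063] [ 0.564 -0.156  0.064]
230 [ 0.56  -0.156  0.059] [ 0.567 -0.151  0.055]
232 [ 0.562 -0.151  0.051] [ 0.565 -0.156  0.053]
234 [ 0.561 -0.155  0.048] [ 0.566 -0.155  0.048]
236 [ 0.562 -0.153  0.042] [ 0.566 -0.155  0.042]
238 [ 0.562 -0.154  0.037] [ 0.567 -0.154  0.037]
240 [ 0.563 -0.153  0.032] [ 0.567 -0.155  0.032]
242 [ 0.563 -0.153  0.026] [ 0.567 -0.155  0.027]
244 [ 0.563 -0.154  0.021] [ 0.568 -0.155  0.021]
246 [ 0.222 -1.007  0.577] [ 0.577 -0.134  0.002]
248 [ 0.57  -0.14   0.001] [ 0.575 -0.14   0.001]
250 [ 0.566 -0.15   0.003] [ 0.571 -0.149  0.001]
252 [ 0.564 -0.156  0.001] [ 0.57  -0.154 -0.001]
254 [ 0.561 -0.164  0.001] [ 0.565 -0.167  0.003]
256 [ 0.56  -0.169 -0.001] [ 0.562 -0.174  0.002]
258 [ 0.555 -0.182  0.003] [ 0.559 -0.183  0.003]
260 [ 0.554 -0.186  0.   ] [ 0.559 -0.185 -0.001]
```

>>> {"op": "move_arm", "data": {"rows": [{"tx": 0,"ty": 0.3,"tz": 0,"spin": 0},{"tx": 0,"ty": 0.3,"tz": 0,"spin": 0},{"tx": 0,"ty": 0.3,"tz": 0,"spin": 0},{"tx": 0,"ty": 0.2,"tz": 0,"spin": 0},{"tx": 0,"ty": 0.1,"tz": 0,"spin": 0},{"tx": 0,"ty": 0,"tz": 0,"spin": 0},{"tx": 0,"ty": 0,"tz": 0,"spin": 0},{"tx": 0,"ty": 0,"tz": 0,"spin": 0}]}}

```text
time: 8.78
tcp_pos: [0.5683, -0.0971, -0.013]
ee_rot: [-1.55, -0.016, -1.57]
wrist_force: [-0.5, 0.3, 0.1]
grip_width: 0.0938
```

```bash
python3 - <<'E'
from h import *
c=tip();save(c,"side5.png",(290,180,410,270),6);P=cloud(c)
for v in range(242,258): print(v,P[v,380].round(3),P[v,384].round(3))
E
```

```text
t 8.7833 tcp [ 0.5683 -0.0971 -0.013 ] rot [-1.5501 -0.0162 -1.5702] F [-0.5  0.3  0.1] lowest near-finger z [0.0076 0.009  0.0102 0.0131 0.014  0.0143] rows [244 245 246 247 248]
242 [ 0.56  -0.15   0.025] [ 0.568 -0.154  0.026]
243 [ 0.56  -0.151  0.022] [ 0.567 -0.157  0.025]
244 [ 0.56  -0.15   0.019] [ 0.567 -0.156  0.022]
245 [ 0.56  -0.152  0.018] [ 0.568 -0.155  0.018]
246 [ 0.559 -0.153  0.016] [ 0.567 -0.157  0.017]
247 [ 0.559 -0.153  0.013] [ 0.568 -0.155  0.013]
248 [ 0.56  -0.153  0.01 ] [ 0.57  -0.15   0.008]
249 [ 0.562 -0.147  0.004] [ 0.573 -0.143  0.   ]
250 [ 0.563 -0.145 -0.001] [ 0.572 -0.148  0.001]
251 [ 0.562 -0.149 -0.   ] [ 0.57  -0.152  0.001]
252 [ 0.559 -0.155  0.001] [ 0.568 -0.157  0.002]
253 [ 0.559 -0.158  0.   ] [ 0.566 -0.162  0.002]
254 [ 0.556 -0.164  0.002] [ 0.566 -0.163  0.   ]
255 [ 0.556 -0.166  0.001] [ 0.564 -0.169  0.002]
256 [ 0.554 -0.17   0.   ] [ 0.563 -0.173  0.001]
257 [ 0.553 -0.174  0.001] [ 0.562 -0.176  0.001]
```

View pics/side5.png

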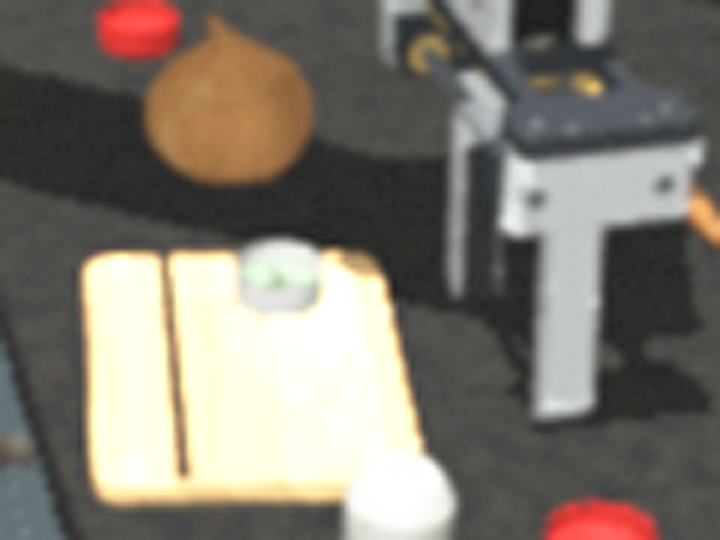

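The near fingertip now ends at crop row 415, about 8–9 mm above the worktop, behind the board's rear edge. It needs to go about 5 mm lower.

>>> {"op": "move_arm", "data": {"rows": [{"tx": 0,"ty": 0.2,"tz": 0,"spin": 0},{"tx": 0,"ty": 0.2,"tz": 0,"spin": 0},{"tx": 0,"ty": 0.2,"tz": 0,"spin": 0},{"tx": 0,"ty": 0.1,"tz": 0,"spin": 0},{"tx": 0,"ty": 0,"tz": 0,"spin": 0},{"tx": 0,"ty": 0,"tz": 0,"spin": 0},{"tx": 0,"ty": 0,"tz": 0,"spin": 0},{"tx": 0,"ty": 0,"tz": 0,"spin": 0}]}}

```text
time: 9.5
tcp_pos: [0.5687, -0.0971, -0.0135]
ee_rot: [-1.557, -0.014, -1.567]
wrist_force: [-0.7, -0.5, 3.5]
grip_width: 0.0942
```

```bash
python3 - <<'E'
from h import *
c=tip();P=cloud(c)
for v in range(246,254): print(v,P[v,380].round(3),P[v,384].round(3))
E
```

```text
t 9.5 tcp [ 0.5687 -0.0971 -0.0135] rot [-1.5565 -0.0136 -1.567 ] F [-0.7 -0.5  3.5] lowest near-finger z [0.0097 0.0098 0.0099 0.0122 0.0123 0.0127] rows [244 245 246 247 248]
246 [ 0.561 -0.149  0.013] [ 0.568 -0.156  0.017]
247 [ 0.561 -0.149  0.01 ] [ 0.567 -0.158  0.016]
248 [ 0.56  -0.151  0.009] [ 0.569 -0.154  0.01 ]
249 [ 0.561 -0.149  0.005] [ 0.571 -0.148  0.003]
250 [ 0.562 -0.149  0.002] [ 0.571 -0.151  0.002]
251 [ 0.56  -0.153  0.003] [ 0.57  -0.154  0.002]
252 [ 0.558 -0.158  0.003] [ 0.568 -0.157  0.001]
253 [ 0.559 -0.158  0.   ] [ 0.567 -0.162  0.002]
```

The +3.5 N upward force shows the tips are on the worktop at reading z = -0.0135. I'll ease off by about a millimetre and push.

>>> {"op": "move_arm", "data": {"rows": [{"tx": 0,"ty": -0.15,"tz": 0,"spin": 0},{"tx": 0,"ty": -0.1,"tz": -0.3,"spin": 0},{"tx": 0,"ty": -0.02,"tz": -0.5,"spin": 0},{"tx": 0,"ty": -0.02,"tz": -0.5,"spin": 0},{"tx": 0,"ty": -0.02,"tz": -0.5,"spin": 0},{"tx": 0,"ty": -0.02,"tz": -0.5,"spin": 0},{"tx": 0,"ty": -0.02,"tz": -0.5,"spin": 0},{"tx": 0,"ty": -0.02,"tz": -0.4,"spin": 0}]}}

```text
time: 10.22
tcp_pos: [0.533, -0.0968, -0.0113]
ee_rot: [-1.557, -0.013, -1.567]
wrist_force: [1.5, 1.0, -0.2]
grip_width: 0.0936
```

>>> {"op": "move_arm", "data": {"rows": [{"tx": 0,"ty": 0.05,"tz": -0.3,"spin": 0},{"tx": 0,"ty": 0,"tz": -0.4,"spin": 0},{"tx": 0,"ty": -0.01,"tz": -0.4,"spin": 0},{"tx": 0,"ty": -0.01,"tz": -0.4,"spin": 0},{"tx": 0,"ty": -0.01,"tz": -0.3,"spin": 0},{"tx": 0,"ty": 0,"tz": -0.1,"spin": 0},{"tx": 0,"ty": 0,"tz": 0,"spin": 0},{"tx": 0,"ty": 0,"tz": 0,"spin": 0}]}}

```text
time: 10.88
tcp_pos: [0.5124, -0.0968, -0.011]
ee_rot: [-1.554, -0.013, -1.569]
wrist_force: [2.2, 0.3, -0.4]
grip_width: 0.0939
```

```bash
python3 - <<'E'
from h import *
c=tip();save(c,"side6.png",(290,180,410,270),6)
E
```

```text
t 10.8833 tcp [ 0.5124 -0.0968 -0.011 ] rot [-1.5538 -0.013  -1.5689] F [ 2.2  0.3 -0.4] lowest near-finger z [0.0083 0.0083 0.0092 0.0097 0.0143 0.0155] rows [246 247 248 249 250]
```

View pics/side6.png

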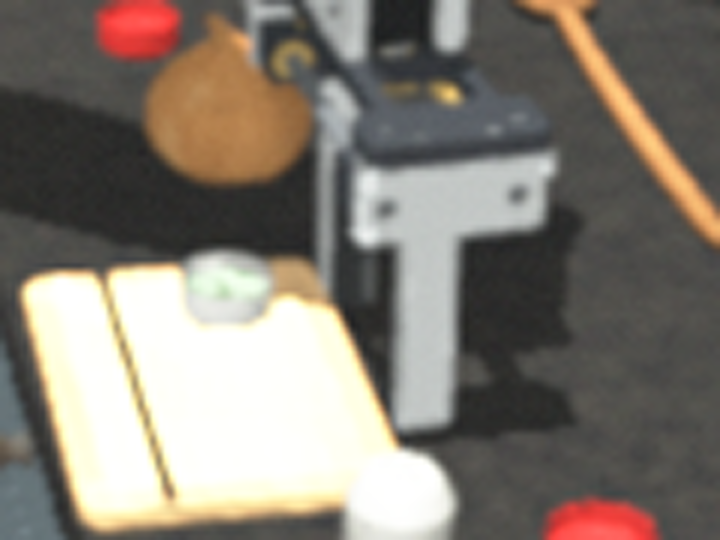

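The tips now engage the board. It has rotated nearly square, and the tealight rides along. I'll push on to about 10 mm short.

>>> {"op": "move_arm", "data": {"rows": [{"tx": 0,"ty": 0,"tz": -0.3,"spin": 0},{"tx": 0,"ty": -0.01,"tz": -0.5,"spin": 0},{"tx": 0,"ty": -0.01,"tz": -0.5,"spin": 0},{"tx": 0,"ty": -0.01,"tz": -0.5,"spin": 0},{"tx": 0,"ty": -0.01,"tz": -0.5,"spin": 0},{"tx": 0,"ty": -0.01,"tz": -0.3,"spin": 0},{"tx": 0,"ty": 0,"tz": -0.2,"spin": 0},{"tx": 0,"ty": 0,"tz": 0,"spin": 0}]}}

```text
time: 11.6
tcp_pos: [0.4817, -0.0974, -0.0109]
ee_rot: [-1.553, -0.014, -1.568]
wrist_force: [1.1, 0.3, -0.4]
grip_width: 0.0942
```

```bash
cat >> h.py <<'E'
def sidemeas(c,n=8):
    # in-column world scan: for given y, sample gray along x on top plane (board z=.009)
    g=cv2.cvtColor(c["pixels"],cv2.COLOR_RGB2GRAY).astype(np.float32);K=np.array(c["camera_matrix"]);Rm=R.from_euler("xyz",c["rotation"]).as_matrix()
    def samp(x,y,z):
        q=(np.c_[x,np.full_like(x,y),np.full_like(x,z)]-c["xyz"])@Rm;p=q@K.T;p=(p[:,:2]/p[:,2:]).astype(np.float32)
        return cv2.remap(g,p[None,:,0],p[None,:,1],cv2.INTER_CUBIC)[0]
    x=np.arange(.33,.43,.0005);out=[]
    for y in np.linspace(-.155,-.055,n):
        a=samp(x,y,.009);d=np.gradient(a)
        f=d[:120].argmax();i=f+30+a[f+30:f+110].argmin();out.append((y,x[f],x[i],a[i]))
    ed=[]
    xs=np.arange(.35,.41,.0005)
    for y in(-.20,-.205,-.21,-.215,0.0,.005,.01): a=samp(xs,y,0);ed.append((y,*[xs[k] for k in np.argsort(-abs(np.gradient(a)))[:3]]))
    return np.round(out,4),np.round(ed,4)
E
python3 - <<'E'
from h import *
c=tip();o,e=sidemeas(c);print(o);print(e)
save(c,"side7.png",(290,180,410,270),6)
E
```

```text
t 11.6 tcp [ 0.4817 -0.0974 -0.0109] rot [-1.5532 -0.0142 -1.5678] F [ 1.1  0.3 -0.4] lowest near-finger z [0.0075 0.008  0.0135 0.0136 0.0136 0.0142] rows [248 249 250 251 252]
[[-1.550000e-01  3.505000e-01  3.850000e-01  1.780534e+02]
 [-1.407000e-01  3.505000e-01  3.845000e-01  1.581640e+02]
 [-1.264000e-01  3.860000e-01  4.020000e-01  2.538901e+02]
 [-1.121000e-01  3.860000e-01  4.055000e-01  2.547169e+02]
 [-9.790000e-02  3.865000e-01  4.015000e-01  2.549759e+02]
 [-8.360000e-02  3.505000e-01  3.850000e-01  1.863991e+02]
 [-6.930000e-02  3.500000e-01  3.850000e-01  1.873116e+02]
 [-5.500000e-02  3.505000e-01  3.840000e-01  1.891302e+02]]
[[-0.2     0.369   0.3695  0.3685]
 [-0.205   0.37    0.3695  0.3705]
 [-0.21    0.369   0.3695  0.371 ]
 [-0.215   0.37    0.3695  0.3705]
 [ 0.      0.383   0.3905  0.39  ]
 [ 0.005   0.3685  0.369   0.4035]
 [ 0.01    0.3695  0.37    0.369 ]]
```

View pics/side7.png

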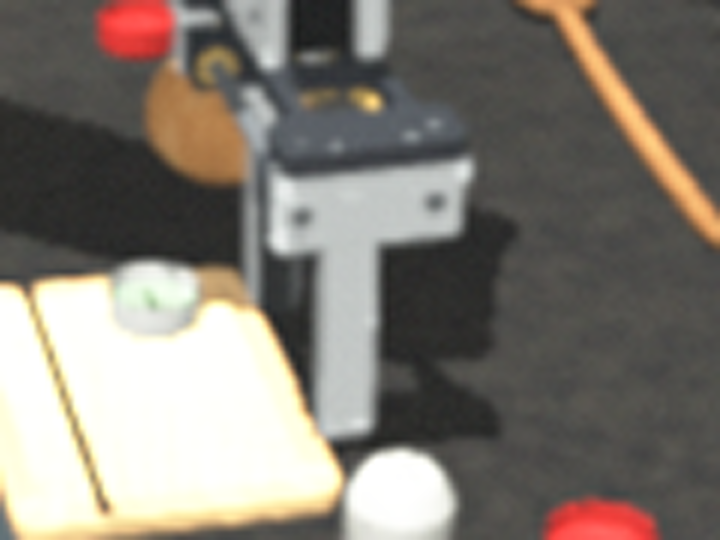

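The board is square in the side view. The stripe runs crop (30,285)–(105,510), about 7–8 mm short of the edge by both the side ray estimate and the arm reading. I'll push 5–6 mm, then back off and check from the top.

>>> {"op": "move_arm", "data": {"rows": [{"tx": 0,"ty": 0,"tz": -0.2,"spin": 0},{"tx": 0,"ty": 0,"tz": -0.2,"spin": 0},{"tx": 0,"ty": 0,"tz": -0.15,"spin": 0},{"tx": 0,"ty": 0,"tz": 0,"spin": 0},{"tx": 0,"ty": 0,"tz": 0,"spin": 0},{"tx": 0,"ty": 0,"tz": 0,"spin": 0},{"tx": 0,"ty": 0,"tz": 0,"spin": 0},{"tx": 0,"ty": 0,"tz": 0,"spin": 0}]}}

```text
time: 12.32
tcp_pos: [0.4762, -0.0976, -0.0109]
ee_rot: [-1.553, -0.014, -1.567]
wrist_force: [1.3, -0.5, 0.4]
grip_width: 0.0941
```

```bash
python3 - <<'E'
from h import *
c=tip();o,e=sidemeas(c);print(o)
c=camera("top");g=cv2.cvtColor(c["pixels"],cv2.COLOR_RGB2GRAY)
save(c,"top4.png",(300,160,460,260),5)
E
```

```text
t 12.3167 tcp [ 0.4762 -0.0976 -0.0109] rot [-1.5532 -0.0143 -1.5674] F [ 1.3 -0.5  0.4] lowest near-finger z [0.0063 0.0071 0.0089 0.0104 0.0107 0.0139] rows [248 249 250 251 252]
[[-1.550000e-01  3.445000e-01  3.790000e-01  1.729073e+02]
 [-1.407000e-01  3.450000e-01  3.795000e-01  1.919296e+02]
 [-1.264000e-01  3.810000e-01  3.960000e-01  2.540726e+02]
 [-1.121000e-01  3.815000e-01  3.965000e-01  2.539998e+02]
 [-9.790000e-02  3.450000e-01  3.795000e-01  2.055565e+02]
 [-8.360000e-02  3.450000e-01  3.785000e-01  2.073934e+02]
 [-6.930000e-02  3.800000e-01  4.295000e-01  2.424419e+02]
 [-5.500000e-02  3.450000e-01  3.790000e-01  1.636874e+02]]
```

>>> {"op": "move_arm", "data": {"rows": [{"tx": 0,"ty": 0,"tz": 0.6,"spin": 0},{"tx": 0,"ty": 0,"tz": 1,"spin": 0},{"tx": 0,"ty": -1,"tz": 0.5,"spin": 0},{"tx": 0,"ty": -2.5,"tz": 0,"spin": 0},{"tx": 0,"ty": -3,"tz": 0,"spin": 0},{"tx": 0,"ty": -3.5,"tz": 0,"spin": 0},{"tx": 0,"ty": -3.5,"tz": 0,"spin": 0},{"tx": 0,"ty": -2,"tz": 0,"spin": 0}]}}

```text
time: 13.08
tcp_pos: [0.4936, -0.093, 0.1473]
ee_rot: [-1.57, -0.008, -1.566]
wrist_force: [0.1, -0.5, 0.3]
grip_width: 0.0939
```

>>> {"op": "move_arm", "data": {"rows": [{"tx": 2,"ty": 0,"tz": 0,"spin": 0},{"tx": 3,"ty": 0,"tz": 0,"spin": 0},{"tx": 3.5,"ty": 0,"tz": 0,"spin": 0},{"tx": 3.5,"ty": 0,"tz": 0,"spin": 0},{"tx": 3.5,"ty": 0,"tz": 0,"spin": 0},{"tx": 3.5,"ty": 0,"tz": 0,"spin": 0},{"tx": 3.5,"ty": 0,"tz": 0,"spin": 0},{"tx": 2,"ty": 0,"tz": 0,"spin": 0}]}}

```text
time: 13.75
tcp_pos: [0.5051, -0.3466, 0.1683]
ee_rot: [-1.551, -0.018, -1.555]
wrist_force: [0.0, -0.3, -0.1]
grip_width: 0.0941
```

```bash
python3 - <<'E'
from h import *
s=get_state();print(s["time"],s["tcp_pos"].round(4),s["ee_rot"].round(4))
c=camera("top");measure(c)
save(c,"top5.png",(290,150,490,250),4)
E
```

```text
13.75 [ 0.5051 -0.3466  0.1683] [-1.5515 -0.0181 -1.5547]
stripe [ 3.797e-01 -8.400e-03 -1.039e-01  4.400e+01  2.000e-04]
front [ 3.468e-01  8.000e-03 -1.043e-01  5.000e+01  2.000e-04]
rear [ 4.480e-01 -4.229e-01 -1.031e-01  3.600e+01  3.200e-03]
edge [ 3.816e-01 -1.470e-02 -3.492e-01  1.250e+02  1.500e-03]
box y [-0.0185 -0.1913]
```

View pics/top5.png

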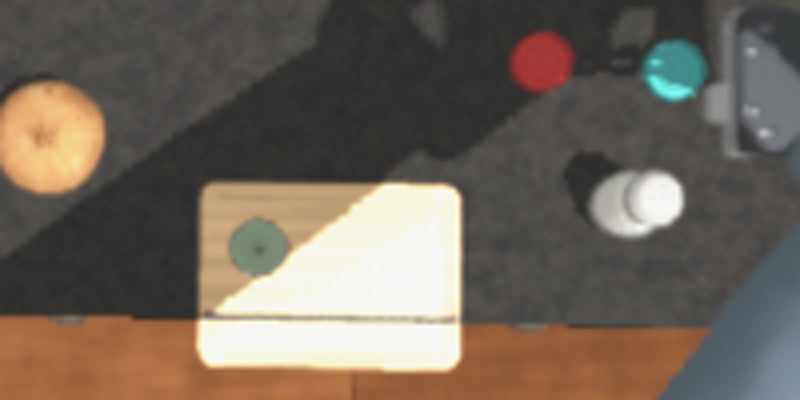

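The board is square, the tealight stands on it at crop (258,247), and the stripe runs along row ~318, within about 2 mm of the edge. The arm's shadow disturbs the fits, so I'll measure the lit and shaded columns separately.

```bash
python3 - <<'E'
from h import *
c=camera("top");g=cv2.cvtColor(c["pixels"],cv2.COLOR_RGB2GRAY).astype(float);hs=cv2.cvtColor(c["pixels"],cv2.COLOR_RGB2HSV)[...,1].astype(float)
S=[];F=[]
for u in range(343,403):
    i=226+g[226:234,u].argmin();S.append((u,sub(g[:,u],i)))
    d=np.diff(g[:,u]);i=238+d[238:246].argmin();F.append((u,sub(d,i)+.5))
s=plane(c,S,.009);f=plane(c,F,.009)
print(np.c_[s[::3],f[::3,0]].round(4)); print("stripe",np.round(fit(s),4),"front",np.round(fit(f),4))
E=[]
for u in list(range(295,336))+list(range(410,455)):
    d=np.diff(hs[222:240,u]);E.append((u,222+sub(d,d.argmax())+.5))
e=plane(c,E,0);print("edge",np.round(fit(e),4),np.median(e[:41,0]).round(4),np.median(e[41:,0]).round(4))
B=[]
for u in range(345,385):
    d=np.diff(g[:,u]);i=192+d[192:200].argmax();B.append((u,sub(d,i)+.5))
print("rear",np.round(fit(plane(c,B,.009)),4))
for q in ("onion","salt_mill","garlic","lemon","tealight"):
    print(q,[np.round(r["uv"],0).tolist() for r in look_for(q,c)[:3]])
E
```

```text
[[ 0.3804 -0.0293  0.3462]
 [ 0.3789 -0.0372  0.3466]
 [ 0.379  -0.045   0.3467]
 [ 0.3792 -0.0529  0.3468]
 [ 0.3794 -0.0607  0.347 ]
 [ 0.3795 -0.0685  0.3473]
 [ 0.3795 -0.0764  0.3473]
 [ 0.3795 -0.0842  0.3475]
 [ 0.3796 -0.0921  0.3474]
 [ 0.3799 -0.0999  0.347 ]
 [ 0.38   -0.1078  0.3469]
 [ 0.3799 -0.1156  0.347 ]
 [ 0.3799 -0.1235  0.3471]
 [ 0.3799 -0.1313  0.3471]
 [ 0.3802 -0.1392  0.3464]
 [ 0.3803 -0.147   0.3457]
 [ 0.3804 -0.1549  0.3459]
 [ 0.3796 -0.1627  0.3462]
 [ 0.379  -0.1706  0.3463]
 [ 0.3794 -0.1784  0.3464]]
stripe [ 3.797e-01 -4.500e-03 -1.065e-01  6.000e+01  2.000e-04] front [ 3.467e-01  4.900e-03 -1.069e-01  5.900e+01  2.000e-04]
edge [ 3.774e-01  5.000e-03 -2.106e-01  7.000e+01  4.000e-04] 0.3782 0.377
rear [ 4.676e-01 -1.090e-02 -8.440e-02  4.000e+01  1.000e-04]
onion [[301.0, 182.0]]
salt_mill []
garlic [[210.0, 208.0]]
lemon [[178.0, 165.0]]
tealight [[355.0, 212.0], [246.0, 188.0], [424.0, 167.0]]
```

The stripe is at x ≈ 0.3797 and the edge at ≈ 0.3777, so about 2.0 mm remain, with slope ≈ 0. I'll go back for a last 2 mm push.

>>> {"op": "move_arm", "data": {"rows": [{"tx": -2,"ty": 0,"tz": 0,"spin": 0.9},{"tx": -3.5,"ty": 0,"tz": 0,"spin": 0},{"tx": -3.5,"ty": 0,"tz": 0,"spin": 0},{"tx": -3.5,"ty": 0,"tz": 0,"spin": 0},{"tx": -3.5,"ty": 0,"tz": 0,"spin": 0},{"tx": -3.5,"ty": 0,"tz": 0,"spin": 0},{"tx": -3,"ty": 0,"tz": 0,"spin": 0},{"tx": -1.5,"ty": 0,"tz": 0,"spin": 0}]}}

```text
time: 14.77
tcp_pos: [0.5015, -0.0855, 0.1636]
ee_rot: [-1.551, -0.016, -1.563]
wrist_force: [-0.2, 0.1, -0.2]
grip_width: 0.0943
```

>>> {"op": "move_arm", "data": {"rows": [{"tx": 0,"ty": 0,"tz": 0,"spin": 0},{"tx": 0,"ty": 1,"tz": 0,"spin": 0},{"tx": 0,"ty": 2,"tz": 0,"spin": 0},{"tx": 0,"ty": 2,"tz": 0,"spin": 0},{"tx": 0,"ty": 2,"tz": 0,"spin": 0},{"tx": 0,"ty": 1,"tz": 0,"spin": 0},{"tx": 0,"ty": 0,"tz": 0,"spin": 0},{"tx": 0,"ty": 0,"tz": 0,"spin": 0}]}}

```text
time: 15.43
tcp_pos: [0.5024, -0.0837, 0.0795]
ee_rot: [-1.549, -0.018, -1.554]
wrist_force: [-0.9, 0.3, 0.6]
grip_width: 0.0939
```

>>> {"op": "move_arm", "data": {"rows": [{"tx": 0.5,"ty": 1,"tz": 0.1,"spin": 0.8},{"tx": 0.5,"ty": 2,"tz": 0.1,"spin": 0},{"tx": 0.4,"ty": 2,"tz": 0,"spin": 0},{"tx": 0,"ty": 1.5,"tz": 0,"spin": 0},{"tx": 0,"ty": 0.8,"tz": 0,"spin": 0},{"tx": 0,"ty": 0.2,"tz": 0,"spin": 0},{"tx": 0,"ty": 0,"tz": 0,"spin": 0},{"tx": 0,"ty": 0,"tz": 0,"spin": 0}]}}

```text
time: 16.1
tcp_pos: [0.513, -0.1057, 0.0069]
ee_rot: [-1.536, -0.024, -1.575]
wrist_force: [-0.5, 0.5, 0.5]
grip_width: 0.0938
```

>>> {"op": "move_arm", "data": {"rows": [{"tx": 0,"ty": 0.5,"tz": 0,"spin": 0},{"tx": 0,"ty": 0.6,"tz": 0,"spin": -0.3},{"tx": 0,"ty": 0.5,"tz": 0,"spin": 0},{"tx": 0,"ty": 0.2,"tz": -0.2,"spin": 0},{"tx": 0,"ty": 0,"tz": -0.4,"spin": 0},{"tx": 0,"ty": 0,"tz": -0.4,"spin": 0},{"tx": 0,"ty": 0,"tz": -0.2,"spin": 0},{"tx": 0,"ty": 0,"tz": 0,"spin": 0}]}}

```text
time: 16.77
tcp_pos: [0.5028, -0.1068, -0.0103]
ee_rot: [-1.53, -0.026, -1.568]
wrist_force: [0.5, 0.4, 0.9]
grip_width: 0.0938
```

```bash
python3 - <<'E'
from h import *
c=tip();o,e=sidemeas(c);print(o[o[:,1]<.36])
E
```

```text
t 16.7667 tcp [ 0.5028 -0.1068 -0.0103] rot [-1.5305 -0.0263 -1.5682] F [0.5 0.4 0.9] lowest near-finger z [0.0068 0.0106 0.012  0.0126 0.0129 0.016 ] rows [249 250 251 252 253]
[[-1.121000e-01  3.450000e-01  3.795000e-01  1.930638e+02]
 [-9.790000e-02  3.450000e-01  3.785000e-01  1.882188e+02]
 [-8.360000e-02  3.450000e-01  3.785000e-01  1.953807e+02]
 [-6.930000e-02  3.450000e-01  3.785000e-01  1.830000e+02]]
```

>>> {"op": "move_arm", "data": {"rows": [{"tx": 0,"ty": -0.02,"tz": -0.4,"spin": 0},{"tx": 0,"ty": -0.02,"tz": -0.5,"spin": 0},{"tx": 0,"ty": -0.02,"tz": -0.5,"spin": 0},{"tx": 0,"ty": -0.02,"tz": -0.4,"spin": 0},{"tx": 0,"ty": -0.02,"tz": -0.3,"spin": 0},{"tx": 0,"ty": 0,"tz": -0.15,"spin": 0},{"tx": 0,"ty": 0,"tz": 0,"spin": 0},{"tx": 0,"ty": 0,"tz": 0,"spin": 0}]}}

```text
time: 17.48
tcp_pos: [0.4781, -0.1071, -0.0095]
ee_rot: [-1.529, -0.027, -1.569]
wrist_force: [-0.4, -0.4, -0.4]
grip_width: 0.0938
```

>>> {"op": "move_arm", "data": {"rows": [{"tx": 0,"ty": 0,"tz": -0.15,"spin": 0},{"tx": 0,"ty": 0,"tz": -0.15,"spin": 0},{"tx": 0,"ty": 0,"tz": -0.1,"spin": 0},{"tx": 0,"ty": 0,"tz": 0,"spin": 0},{"tx": 0,"ty": 0,"tz": 0,"spin": 0},{"tx": 0,"ty": 0,"tz": 0,"spin": 0},{"tx": 0,"ty": 0,"tz": 0,"spin": 0},{"tx": 0,"ty": 0,"tz": 0,"spin": 0}]}}

```text
time: 18.15
tcp_pos: [0.4749, -0.1074, -0.0093]
ee_rot: [-1.527, -0.027, -1.569]
wrist_force: [0.1, 0.3, 0.3]
grip_width: 0.0939
```

```bash
python3 - <<'E'
from h import *
c=tip();o,e=sidemeas(c);print(o[o[:,1]<.36])
E
```

```text
t 18.15 tcp [ 0.4749 -0.1074 -0.0093] rot [-1.5272 -0.0275 -1.5685] F [0.1 0.3 0.3] lowest near-finger z [0.0065 0.0089 0.0101 0.0117 0.0141 0.0148] rows [250 251 252 253 254]
[[-1.550000e-01  3.435000e-01  3.775000e-01  1.597505e+02]]
```

>>> {"op": "move_arm", "data": {"rows": [{"tx": 0,"ty": 0,"tz": -0.07,"spin": 0},{"tx": 0,"ty": 0,"tz": 0,"spin": 0},{"tx": 0,"ty": 0,"tz": 0,"spin": 0},{"tx": 0,"ty": 0,"tz": 0.4,"spin": 0},{"tx": 0,"ty": 0,"tz": 0.8,"spin": 0},{"tx": 0,"ty": 0,"tz": 1,"spin": 0},{"tx": 0,"ty": -1,"tz": 0.5,"spin": 0},{"tx": 0,"ty": -2,"tz": 0,"spin": 0}]}}

```text
time: 18.87
tcp_pos: [0.4996, -0.1053, 0.0195]
ee_rot: [-1.535, -0.024, -1.569]
wrist_force: [1.6, -0.9, 0.1]
grip_width: 0.094
```

>>> {"op": "move_arm", "data": {"rows": [{"tx": 0,"ty": -2.5,"tz": 0,"spin": 0},{"tx": 0,"ty": -3,"tz": 0,"spin": 0},{"tx": 0,"ty": -3,"tz": 0,"spin": 0},{"tx": 0,"ty": -3,"tz": 0,"spin": 0},{"tx": 1,"ty": -2,"tz": 0,"spin": 0},{"tx": 2.5,"ty": 0,"tz": 0,"spin": 0},{"tx": 3.5,"ty": 0,"tz": 0,"spin": 0},{"tx": 3.5,"ty": 0,"tz": 0,"spin": 0}]}}

```text
time: 19.53
tcp_pos: [0.5031, -0.2054, 0.1768]
ee_rot: [-1.523, -0.03, -1.556]
wrist_force: [1.0, 0.4, -0.4]
grip_width: 0.0939
```

>>> {"op": "move_arm", "data": {"rows": [{"tx": 3.5,"ty": 0,"tz": 0,"spin": 0},{"tx": 3.5,"ty": 0,"tz": 0,"spin": 0},{"tx": 3.5,"ty": 0,"tz": -1,"spin": 0},{"tx": 3.5,"ty": 0,"tz": -1,"spin": 0},{"tx": 3.5,"ty": 0,"tz": -2,"spin": 0},{"tx": 3.5,"ty": 0,"tz": -2,"spin": 0},{"tx": 3,"ty": 0,"tz": -2,"spin": 0},{"tx": 1.5,"ty": 0,"tz": -1,"spin": 0}]}}

```text
time: 20.2
tcp_pos: [0.4195, -0.4788, 0.1913]
ee_rot: [-1.515, -0.039, -1.552]
wrist_force: [-0.4, 0.5, 0.0]
grip_width: 0.094
```

```bash
python3 - <<'E'
from h import *
s=get_state();print(s["time"],s["tcp_pos"].round(4))
c=camera("top");g=cv2.cvtColor(c["pixels"],cv2.COLOR_RGB2GRAY).astype(float);hs=cv2.cvtColor(c["pixels"],cv2.COLOR_RGB2HSV)[...,1].astype(float)
S=[];F=[];E=[]
for u in range(345,401):
    i=226+g[226:235,u].argmin();S.append((u,sub(g[:,u],i)))
    d=np.diff(g[:,u]);i=238+d[238:247].argmin();F.append((u,sub(d,i)+.5))
for u in list(range(295,334))+list(range(410,480)):
    d=np.diff(hs[222:240,u]);E.append((u,222+sub(d,d.argmax())+.5))
for n,p,z in(("stripe",S,.009),("front",F,.009),("edge",E,0)): print(n,np.round(fit(plane(c,p,z)),4))
for q in ("onion","salt_mill","garlic","lemon","tealight"): print(q,[np.round(r["uv"],0).tolist() for r in look_for(q,c)[:3]])
save(c,"top6.png",(290,150,490,250),4)
E
```

```text
20.2 [ 0.4195 -0.4788  0.1913]
stripe [ 3.776e-01 -1.190e-02 -1.065e-01  5.600e+01  3.000e-04]
front [ 3.453e-01  2.060e-02 -1.069e-01  5.300e+01  3.000e-04]
edge [ 3.777e-01  1.400e-03 -2.463e-01  8.900e+01  4.000e-04]
onion [[301.0, 184.0]]
salt_mill [[446.0, 199.0]]
garlic [[210.0, 208.0]]
lemon [[179.0, 164.0]]
tealight [[353.0, 211.0], [457.0, 165.0], [247.0, 189.0]]
```

View pics/top6.png

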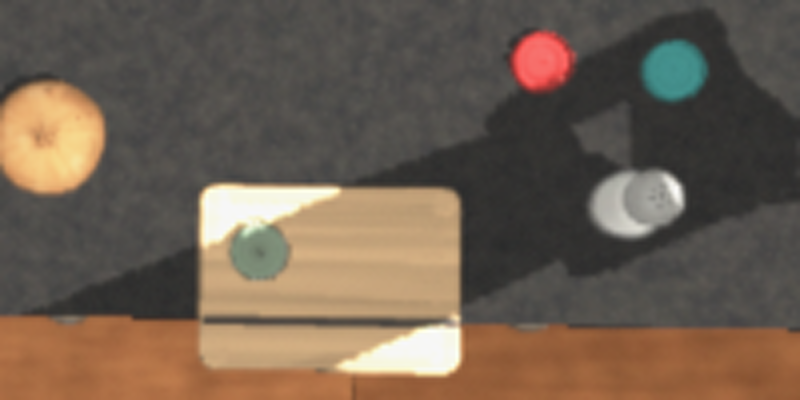

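The stripe sits at x = 0.3776 and the edge at 0.3777. The tealight stands on the board at crop (260,250), the mill and onion are unmoved, and the arm is clear. Handing in.

```bash
python3 -c "
from station import *
print(get_state()['time'],finish_job())"
```

```text
the job is handed in; nothing more can be done
20.5 None
```

The board is in place: its stripe lies along the worktop's front edge, with about 32 mm hanging over. I pushed it flat from behind with both open fingertips, which also squared it, then backed the arm away and handed in at 20.5 s.

**Last checks (top camera):**
- **Stripe and edge:** the stripe is at x = 0.3776 m and the edge at 0.3777 m, so they agree to well under the roughly 1 mm I trust the measurement to.
- **Squareness:** the stripe fit is about 0.7° out. The front-edge fit gave about 1.2° the other way, so they disagree. Both fits were disturbed by the arm's shadow; in the picture the board looks square.
- **Tealight:** still standing on the board, which carried it along.
- **Other objects:** the onion, salt mill, garlic and lemon were detected within 1–4 pixels of where they were first seen.

**What disagreed:** my first push passed over the board without touching it. The fingertips were about 20–30 mm higher than the reported pose and `tip_extent` imply. During that pass one finger went over the tealight, about 14 mm above it by the depth image, with no contact or movement seen. I then found the real height from the depth image and a light touch on the worktop, about 3.5 N, and redid the push.

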